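# Centre the upturned jug on the blender base

### The job

The small glass jug drying upside down on the blender base stands off-centre and would fall when the cart is rolled. With light sideways taps or nudges of the fingertips, slide it until it stands centred on the base's small round silver seat, then take the hand away. Do not grip, lift or tip the jug, do not shift the blender base, and leave the sieve, the tub and the scraper where they are.

Things in the scene. Friction and masses are not known exactly. Their poses are not given: they have to be found in the camera images.
- jug: Small green glass jug, upside down, 85 mm tall, 0.2 to 0.4 kg, wobbly. Origin: centre of its mouth rim, on the seat; z up. Round: rim 66 mm across, belly 84 mm (widest) 40 to 50 mm up, 70 mm at the flat top. Handle at +y. Starts 16 to 28 mm off-centre. It slides (friction about 0.4) when pushed level at or below the belly, and may tip when pushed near the top.
- jug_handle (a point): Middle of the outer bar of the jug's handle (9 mm thick), 64 mm from the jug's axis along its +y, 50 mm above its rim. The handle spans 17 to 76 mm above the rim; at the start it is well away (40 degrees or more) from the side to which the jug stands off-centre.
- blender_base: Black plastic blender motor base, round and tapered, 170 mm across at its foot, 110 mm at its shoulder 100 mm up, about 1.8 kg, standing loose on the tray. Origin: centre of its underside, z up; steel knob and two white buttons on its -x side. On its shoulder sits the silver round seat.
- seat_center (a point): Centre of the top face of the silver round seat (80 mm across, 12 mm high) on the blender base, 112 mm above the tray; z up.
- sieve: Bystander: steel sieve bowl, 150 mm across, 57 mm high, handle reaching 205 mm to its -x. Origin: centre of its underside.
- tub: Bystander: white plastic tub with blue lid, 118 x 158 mm (x, y), 71 mm high. Origin: centre of its underside.
- scraper: Bystander: scraper lying flat, 276 mm long along its x, red blade 55 mm wide at +x, wooden handle to -x, up to 16 mm high. Origin: under the handle, about 143 mm from the handle's end and 133 mm from the blade's end.

How it is judged:
At the end, for the whole second after the job is handed in: The jug stands upright (within 0.05 rad) and still on the seat, rim within 4 mm of its height, its axis within 7 mm of the seat's centre (no rim overhangs); the blender base is upright, within 15 mm of its start, and sieve, tub and scraper within 20 mm of theirs (horizontal distance between jug and seat_center below 0.007 m and angle between jug's own z axis and vertical below 0.05 rad and z of jug in the frame of seat_center between -0.004 and 0.004 m and linear speed of jug below 0.01 m/s and distance of blender_base from where it was at the start of the episode below 0.015 m and angle between blender_base's own z axis and vertical below 0.03 rad and distance of each of sieve, tub, scraper from where it was at the start of the episode below 0.02 m); the robot touches nothing.
It fails at once if the jug is tipped by more than 0.2 rad (angle between jug's own z axis and vertical above 0.2 rad).
It fails at once if the jug is lifted more than 8 mm off the seat, or drops off it (z of jug in the frame of seat_center above 0.008 m or z of jug in the frame of seat_center below -0.01 m).
It fails at once if the fingers strike, press or squeeze the jug with more than 8 N (contact force between the fingers and jug above 8 N).
It fails at once if the jug is pushed with the arm or the gripper's body instead of the fingers (contact force between the arm and jug above 1 N).
It fails at once if the blender base is shifted by more than 15 mm, or the sieve, tub or scraper by more than 20 mm (distance of blender_base from where it was at the start of the episode above 0.015 m or distance of any of sieve, tub, scraper from where it was at the start of the episode above 0.02 m).
It also fails if it takes over 40 s, if anything falls off the work surface, if the arm or the gripper's body presses on something with over 40 N, if the wrist force passes 120 N, or if a joint passes its speed limit or range.

### The arm

A 7-joint arm with a two-finger parallel gripper is mounted at the origin on the work surface. World frame = base frame: x ahead of the robot, y to its left, z up, the work surface at z = 0. Lengths are in m, angles in rad, forces in N, time in s.
With the tool pointing down it reaches from about 0.4 to 0.85 m from the base axis. Payload 4.4 kg.
Tool frame: the origin (TCP) lies midway between the tips of the shut fingers; the grasp point (between the pads) lies 19 mm behind it (ctrl.pinch_z is the distance from the TCP to the grasp point, in m); z points along the fingers, y is the line along which they close (so a half turn about z gives the same grasp; the last joint's range is limited). The gripper opens to 94 mm and grips with 3 to 60 N. Pads are 16 mm wide; open, the fingers measure 119 mm over their backs; the gripper's body (75 mm by 177 mm) begins 78 mm behind the grasp point.
Start: joints at [-1.387, 0.628, 0.038, 1.517, -0.027, 0.996, -0.02], TCP at [0.161, 0.63, 0.205] pointing down, gripper open.
Joint ranges: [-3.06, 3.06], [-0.37, 2.12], [-1.25, 1.32], [0.18, 2.47], [-1.1, 4.24], [0.23, 1.98], [-2.94, 2.94]. Speed limits (rad/s): [2.57, 2.57, 3.14, 3.14, 3.14, 3.14, 3.14].

### API

Orientations are given as a unit quaternion [w, x, y, z].
In Python, from cell import telemetry, cams, close_job, spot_in, place_of, ctrl gives the robot as it stands. The module is installed in compiled form; this text tells all that it offers.
- The arm moves only by the shell command python3 -m crank 'ROWS'. ROWS is JSON, a list of rows, each a list of 3 entries, a list of its own where there are three numbers: the turn, a rotation vector about the tool's x, y, z in rad, then the shift along the tool's x, y, z in mm, then the finger opening in mm, from 0 to 94. In form: [[[ax, ay, az], [dx, dy, dz], hand], ...]. A call has 1 to 20 rows; each row shifts and turns the commanded pose from where the row before left it, along the tool's axes as they then stand; what a row does not reach is not made up. A row lasts 1/10 s, in which the tool goes at most 50 mm and 8.59 degrees, less where a joint would pass 70% of its speed; a pose out of reach is approached as far as the arm can. A call is refused whole if a number of a shift passes 50 or a number of a turn 0.15, either way. A call with a gripper value outside its range is refused whole. The fingers move at their own pace and stop on an object; the grip force is fixed at half the most. Time passes only in rows, so rows that do not move let the fingers close. It gives the time, the measured TCP pose, the force, the opening and the grip force at its end, in the units of the state.
- telemetry.get_state(): the state, without advancing time (a new reading comes with each control period).
- cams.camera(name): name is "scene" or "top" or "wrist"; returns a dict with "pixels" (400x640x3 uint8, red, green, blue), "vfov" (degrees; the focal length in pixels is half the picture's height over the tangent of half this angle, whatever the lens; pixels are square), "cx", "cy" (the principal point, pixels), "R" (3x3) and "t" (3): a world point X has camera coordinates R X + t; the wrist camera has in their place "hand_eye" (4x4, takes a point from camera to tool coordinates, whose origin is the TCP and whose axes are the flange's). Camera axes: x right, y down, z forward; pixel columns grow to the right and rows downward; lengths in m; the calibration is good to about 2 mm. A picture is of the moment at which its call begins: read the wrist's pose just before it. There is no depth.
- close_job(): hands the job in; it is judged then, once.
Trained networks look in the newest picture that a camera, given by its name, has taken for a name from the list of things; names that differ only in an ending like _2 or _b are one class to them, and where a whole thing is asked for, a point or a joint stands for the part that bears it (a point fixed in the world has none). Each returns a list of dicts, best first, with "p" (0 to 1); they miss things now and then, are a little off and sometimes report something else, mostly with a low value. They report only what shows in the picture. A call takes as long as a camera call.
- spot_in(query, camera): "centre" ([column, row] in pixels, amid what is visible of it).
- place_of(query, camera): "centre" ([column, row] in pixels: a listed point, or the origin of a listed thing).
The state is a dict: "clock": time; "joint_positions": joint angles; "joint_vel": joint speeds; "joint_efforts": joint torques, N m; "tcp_pos": TCP position; "ee_rot": TCP orientation; "contact_force": force on the tool from outside, world axes, zero at the start; "ft_torque": the same for the moment, N m; "gripper_width": opening from 0.0 (shut) to 1.0 (fully open); "grip_force": force on a finger pad.
Only numpy, scipy, OpenCV 4.12 (cv2) and the standard library are available. Lean on these libraries where they do the work, as an engineer would, in place of code of your own. Each camera call takes 0.05 s, during which the arm holds its last target. There are 200 camera calls.

## Working session

There is one attempt and no reset: what is moved stays moved. The work goes in short steps, Python scripts to look and compute and a shell command to move; the robot and the scene stay as the last step left them, time stands still between calls to the robot, and variables do not carry over. Pictures are saved under pics/ and viewed, at most 10 in all, crops included, and the job is handed in when it is done.

```bash
mkdir -p pics; cat > h.py <<'E'
import numpy as np, cv2
from cell import telemetry, cams, close_job, spot_in, place_of, ctrl
from scipy.spatial.transform import Rotation as Ro
def Rq(q): return Ro.from_quat([q[1],q[2],q[3],q[0]]).as_matrix()
def cam(n):
    s=telemetry.get_state(); c=cams.camera(n)
    if 'R' in c: R,t=np.array(c['R']),np.array(c['t'])
    else:
        T=np.array(c['hand_eye']); Rt=Rq(s['ee_rot']); Rw=Rt@T[:3,:3]; p=Rt@T[:3,3]+np.array(s['tcp_pos'])
        R,t=Rw.T,-Rw.T@p
    f=200/np.tan(np.radians(c['vfov'])/2)
    return dict(px=c['pixels'],R=R,t=t,f=f,cx=c['cx'],cy=c['cy'])
def ray(c,uv):
    d=c['R'].T@np.array([(uv[0]-c['cx'])/c['f'],(uv[1]-c['cy'])/c['f'],1]); return -c['R'].T@c['t'],d/np.linalg.norm(d)
def atz(c,uv,z):
    o,d=ray(c,uv); return o+d*(z-o[2])/d[2]
def proj(c,X):
    p=np.asarray(X)@c['R'].T+c['t']; return p[...,:2]/p[...,2:]*c['f']+[c['cx'],c['cy']]
def save(c,n): cv2.imwrite('pics/'+n,c['px'][:,:,::-1])
E
python3 - <<'E'
from h import *
print(telemetry.get_state())
for n in ['scene','top','wrist']:
    c=cam(n); save(c,n+'0.png'); print(n,(-c['R'].T@c['t']).round(3),c['f'],c['cx'],c['cy'],(c['R'][2]).round(3))
    for q in ['jug','jug_handle','blender_base','seat_center','sieve','tub','scraper']:
        r=place_of(q,n)
        print(q,[(np.round(a['centre'],1).tolist(),round(a['p'],2)) for a in r[:2]], atz(c,r[0]['centre'],{'jug':.112,'seat_center':.112,'jug_handle':.162}.get(q,0)).round(4) if r else '')
E
```

```text
{'clock': 0.0, 'joint_positions': array([-1.38676498,  0.62932865,  0.03843208,  1.51833196, -0.02702997,
        0.99629951, -0.01997012]), 'joint_vel': array([-1.84640240e-03, -9.98718839e-04, -7.34390966e-04, -2.67806308e-04,
        4.09267883e-04,  7.91307403e-05, -3.59368673e-04]), 'joint_efforts': array([-2.54697613e-05, -5.49725068e+01,  1.14367370e+00, -1.86634719e+01,
       -5.21133689e-02,  2.35243281e-02,  1.35628361e-04]), 'tcp_pos': array([0.16050177, 0.62919953, 0.20457679]), 'ee_rot': array([-1.19320808e-04,  1.24579914e-01,  9.92209146e-01, -9.17406262e-04]), 'contact_force': array([ 0.94396176, -0.06342198,  0.0696892 ]), 'ft_torque': array([-0.0039702 , -0.01427447,  0.00928588]), 'grip_force': 0.0, 'gripper_width': 1.004027352399609}
scene [1.285 0.622 1.038] 450.9676812437381 316.25109424820016 201.8900970518186 [-0.509 -0.477 -0.716]
jug [([326.1, 183.8], 0.79)] [ 0.5514 -0.0239  0.112 ]
jug_handle [([307.3, 160.1], 0.97)] [ 0.5513 -0.099   0.162 ]
blender_base [([327.9, 208.6], 0.62)] [ 0.5443 -0.0221  0.    ]
seat_center [([328.8, 175.1], 0.8), ([329.1, 208.9
[... 241 characters left out ...]
0.5599962290594 317.511627967286 196.28244647238972 [ 0.09  -0.002 -0.996]
jug [([329.7, 230.2], 0.78)] [ 0.5331 -0.0349  0.112 ]
jug_handle [([358.4, 232.8], 0.65)] [ 0.5272 -0.1059  0.162 ]
blender_base [([331.6, 234.3], 0.56)] [ 0.5215 -0.0444  0.    ]
seat_center [([328.0, 234.0], 0.61), ([430.6, 217.9], 0.48)] [ 0.523  -0.0305  0.112 ]
sieve [([204.7, 229.6], 0.71)] [0.5308 0.3291 0.    ]
tub [([429.1, 218.7], 0.64)] [ 0.5708 -0.332   0.    ]
scraper [([326.9, 149.3], 0.65)] [ 0.7751 -0.0281  0.    ]
wrist [0.087 0.648 0.384] 280.7431922909891 318.13205235997674 195.55616443134699 [ 0.251 -0.064 -0.966]
jug [] 
jug_handle [] 
blender_base [] 
seat_center [] 
sieve [] 
tub [] 
scraper []
```

```bash
python3 - <<'E'
from h import *
a=cv2.imread('pics/scene0.png')[110:260,230:430]; b=cv2.imread('pics/top0.png')[160:310,230:430]
cv2.imwrite('pics/v1.png',np.vstack([cv2.resize(x,(800,600),interpolation=2)[::2,::2] if 0 else cv2.resize(x,(400,300),interpolation=2) for x in (a,b)]))
cv2.imwrite('pics/v1.png',np.hstack([cv2.resize(x,(400,300),interpolation=cv2.INTER_CUBIC) for x in (a,b)]))
E
```

```text
(no output)
```

View pics/v1.png

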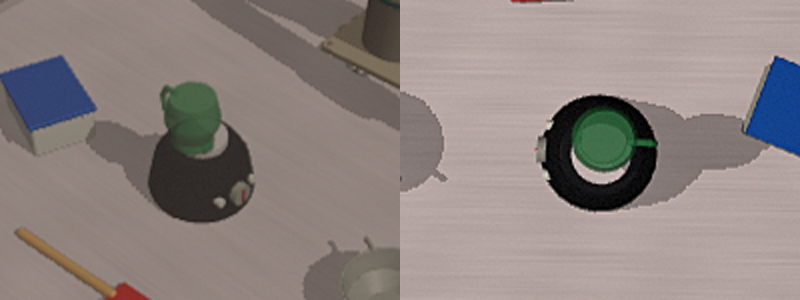

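View pics/scene0.png

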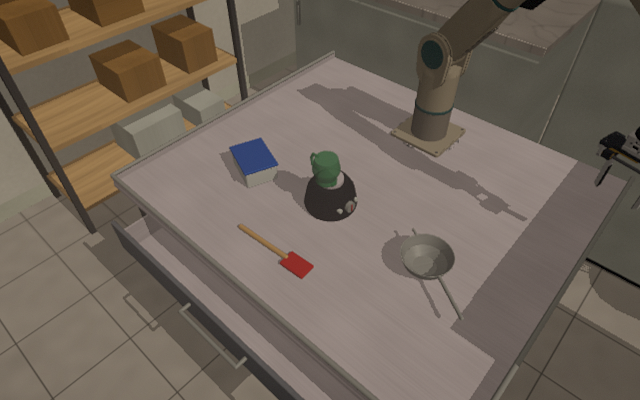

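The jug stands off toward +x (up in the top picture, about px (330,230)), and the seat shows below it at about row 250. The handle points to -y. I'll hover on the +x side and look with the wrist camera.

```bash
python3 -m crank '[[[0,0,0],[-15,-13,-10],50],[[0,0,0],[-33,-29,-5],50],[[0,0,0],[-33,-29,-5],50],[[0,0,0],[-33,-29,-5],50],[[0,0,0],[-33,-29,-5],50],[[0,0,0],[-33,-29,-5],50],[[0,0,0],[-33,-29,-5],50],[[0,0,0],[-33,-29,-5],50],[[0,0,0],[-33,-29,-5],50],[[0,0,0],[-33,-29,-5],50],[[0,0,0],[-33,-29,-5],50],[[0,0,0],[-33,-29,-5],50],[[0,0,0],[-33,-29,-5],50],[[0,0,0],[-33,-29,-5],50],[[0,0,0],[-33,-29,-5],50],[[0,0,0],[-33,-29,-5],50],[[0,0,0],[-33,-29,-5],50],[[0,0,0],[-33,-29,-5],50],[[0,0,0],[-20,-20,0],50],[[0,0,0],[0,0,0],50]]'
python3 - <<'E'
from h import *
s=telemetry.get_state(); print(s['tcp_pos'],s['ee_rot'],s['gripper_width'])
c=cam('wrist'); save(c,'w1.png'); print((-c['R'].T@c['t']).round(3),c['R'][2].round(3))
for q in ['jug','jug_handle','blender_base','seat_center']:
    r=place_of(q,'wrist')
    print(q,[(np.round(a['centre'],1).tolist(),round(a['p'],2)) for a in r[:2]], atz(c,r[0]['centre'],{'jug':.112,'seat_center':.112,'jug_handle':.162}.get(q,0)).round(4) if r else '')
E
```

```text
clock: 3.2
tcp_pos: [0.6086, -0.0343, 0.3011]
ee_rot: [0.001, 0.129, 0.992, -0.002]
contact_force: [-0.3, -0.4, -2.0]
gripper_width: 0.532
grip_force: 0.0
[ 0.60859367 -0.03428712  0.30108155] [ 8.83211926e-04  1.28745484e-01  9.91675706e-01 -1.76471650e-03] 0.5316017533949715
[ 0.535 -0.015  0.48 ] [ 0.252 -0.07  -0.965]
jug [([306.3, 126.3], 0.91)] [ 0.5393 -0.0326  0.112 ]
jug_handle [([244.2, 139.7], 0.61), ([148.7, 189.3], 0.3)] [ 0.535  -0.1008  0.162 ]
blender_base [] 
seat_center []
```

View pics/w1.png

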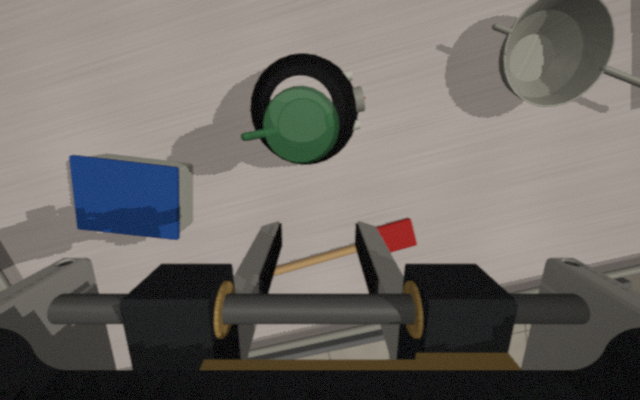

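The wrist view shows the jug at px (302,124), with the seat crescent above it at about (303,70), so the jug is off toward +x. The handle is at px (244,139), toward -y. I'll fit the outlines for accuracy.

```bash
cat > m.py <<'E'
from h import *
from scipy.optimize import minimize
A=np.linspace(0,2*np.pi,72,endpoint=False)
def circ(x,y,r,z): return np.c_[x+r*np.cos(A),y+r*np.sin(A),np.full(72,z)]
def sil(c,x,y,L):
    P=proj(c,np.vstack([circ(x,y,r,z) for r,z in L])).astype(np.float32)
    return cv2.convexHull(P)
def render(h):
    m=np.zeros((400,640),np.uint8); cv2.fillPoly(m,[np.round(h*16).astype(np.int32)],255,cv2.LINE_AA,4); return m/255.
JUG=[(.033,.112),(.042,.152),(.042,.162),(.035,.197)]; BASE=[(.085,0),(.055,.1)]
def fit(c,mask,L,x0):
    f=lambda p:np.sum(np.abs(render(sil(c,p[0],p[1],L))-mask))
    r=min((minimize(f,np.array(x0)+d,method='Nelder-Mead',options=dict(initial_simplex=np.array(x0)+d+np.array([[0,0],[.008,0],[0,.008]]),xatol=1e-4)) for d in ([0,0],[.006,-.006])),key=lambda r:r.fun)
    return r.x,r.fun/mask.sum()
def measure(n,x0=(.53,-.035),lim=None):
    c=cam(n); I=c['px'].astype(int); hsv=cv2.cvtColor(c['px'],cv2.COLOR_RGB2HSV)
    win=render(sil(c,*x0,[(.11,0),(.075,.197)]))>.5
    if lim: win[lim:]=0
    g=((hsv[...,0]>40)&(hsv[...,0]<90)&(hsv[...,1]>90)&win).astype(np.uint8)
    k=cv2.getStructuringElement(2,(11,11)); g2=cv2.morphologyEx(g,cv2.MORPH_OPEN,k)
    d=((I.max(2)<45)&win).astype(np.uint8)
    d=cv2.morphologyEx(d,cv2.MORPH_OPEN,np.ones((3,3),np.uint8))|g2
    cn=max(cv2.findContours(d,0,1)[0],key=cv2.contourArea); b=cv2.fillPoly(np.zeros_like(d),[cv2.convexHull(cn)],1)
    j,e=fit(c,g2,JUG,x0); bb,eb=fit(c,b,BASE,x0)
    # seat: bright low-saturation pixels inside base
    ins=render(sil(c,*bb,[(.05,.1)]))>.9
    s=((I.min(2)>80)&ins&(g==0)).astype(np.uint8)
    s=cv2.morphologyEx(s,cv2.MORPH_OPEN,np.ones((3,3),np.uint8))
    jd=cv2.dilate(g,np.ones((5,5)))
    def fs(p):
        r=render(sil(c,*p,[(.04,.112),(.04,.1)])); w=(jd==0)&ins
        return np.abs(r-s)[w].sum()
    r=minimize(fs,bb,method='Nelder-Mead',options=dict(initial_simplex=bb+np.array([[-.005,-.005],[.008,0],[0,.008]]),xatol=1e-4))
    o=c['px'].copy()
    for p,L,col in ((j,JUG,(255,0,0)),(bb,BASE,(255,255,0)),(r.x,[(.04,.112)],(255,0,255))):
        cv2.polylines(o,[np.round(sil(c,*p,L)*16).astype(np.int32)],True,col,1,cv2.LINE_AA,4)
    print(n,'jug',j.round(4),round(e,3),'base',bb.round(4),round(eb,3),'seat',r.x.round(4),round(r.fun/max(1,s.sum()),3),int(s.sum()))
    return c,o,j,bb,r.x
E
python3 - <<'E'
from m import *
c,o,*_=measure('wrist'); a=o[30:190,200:400]
c,o,*_=measure('top',); b=o[170:290,255:405]
cv2.imwrite('pics/v2.png',np.hstack([cv2.resize(a[...,::-1],(400,320),interpolation=0),cv2.resize(b[...,::-1],(400,320),interpolation=0)]))
E
```

```text
wrist jug [ 0.5414 -0.0377] 1.477 base [ 0.5157 -0.0369] 0.017 seat [ 0.5178 -0.0339] 0.975 659Traceback (most recent call last):
  File "<stdin>", line 3, in <module>
  File "m.py", line 23, in measure
    cn=max(cv2.findContours(d,0,1)[0],key=cv2.contourArea); b=cv2.fillPoly(np.zeros_like(d),[cv2.convexHull(cn)],1)
ValueError: max() iterable argument is empty
```

```bash
python3 - <<'E'
import cv2
for n,P in (('w1',[(302,124),(330,110),(285,150),(244,136),(305,68),(260,110),(345,130),(200,120)]),('top0',[(330,230),(345,240),(327,250),(308,230),(335,258),(300,200)])):
    a=cv2.imread(f'pics/{n}.png'); h=cv2.cvtColor(a,cv2.COLOR_BGR2HSV)
    for u,v in P: print(n,u,v,a[v,u,::-1],h[v,u])
E
```

```text
w1 302 124 [ 71 104  73] [ 62  81 104]
w1 330 110 [ 78 111  79] [ 61  76 111]
w1 285 150 [52 88 56] [ 63 104  88]
w1 244 136 [52 94 60] [ 66 114  94]
w1 305 68 [25 26 22] [38 39 26]
w1 260 110 [22 14 20] [158  93  22]
w1 345 130 [1 9 1] [ 60 227   9]
w1 200 120 [165 156 149] [ 13  25 165]
top0 330 230 [ 59 109  71] [ 67 117 109]
top0 345 240 [41 35 39] [160  37  41]
top0 327 250 [190 174 171] [  5  25 190]
top0 308 230 [15 14 16] [135  32  16]
top0 335 258 [10 15 13] [78 85 15]
top0 300 200 [181 166 162] [  6  27 181]
```

```bash
sed -i "s/    g=((hsv.*/    B=cv2.medianBlur(c['px'],3).astype(int); g=((B[...,1]-np.maximum(B[...,0],B[...,2])>14)\&(B[...,1]>45)\&win).astype(np.uint8)/; s/(I.max(2)<45)/(B.max(2)<60)/" m.py
python3 - <<'E'
from m import *
c,o,*_=measure('wrist'); a=o[30:190,200:400]
c,o,*_=measure('top',); b=o[170:290,255:405]
cv2.imwrite('pics/v2.png',np.hstack([cv2.resize(a[...,::-1],(400,320),interpolation=0),cv2.resize(b[...,::-1],(400,320),interpolation=0)]))
E
```

```text
wrist jug [ 0.5378 -0.0365] 0.071 base [ 0.5156 -0.0371] 0.022 seat [ 0.5178 -0.034 ] 0.038 641Traceback (most recent call last):
  File "<stdin>", line 3, in <module>
  File "m.py", line 23, in measure
    cn=max(cv2.findContours(d,0,1)[0],key=cv2.contourArea); b=cv2.fillPoly(np.zeros_like(d),[cv2.convexHull(cn)],1)
ValueError: max() iterable argument is empty
```

```bash
python3 - <<'E'
from m import *
c,o,*_=measure('wrist',lim=200); a=o[30:190,200:400]
cv2.imwrite('pics/v2.png',cv2.resize(a[...,::-1],(750,600),interpolation=0))
E
```

```text
wrist jug [ 0.5373 -0.0366] 0.069 base [ 0.5161 -0.037 ] 0.021 seat [ 0.5178 -0.0341] 0.036 634
```

View pics/v2.png

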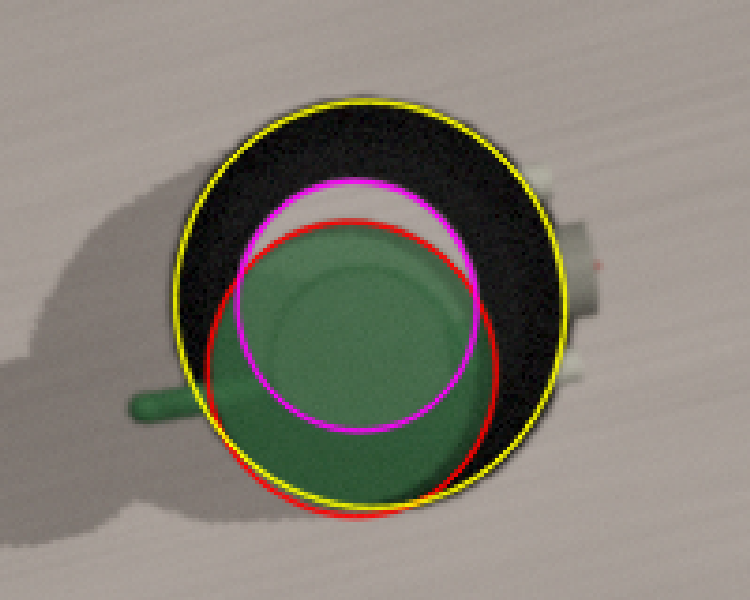

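The overlay fits: seat at (0.518,-0.034), jug at about (0.537,-0.037), so it needs about 20 mm along (-0.99, 0.15). I'll cradle it with two fingertips 50 mm apart and descend on the far side.

```bash
python3 -m crank '[[[0,0,-0.1],[0,0,0],50],[[0,0,0],[4.6,-13.5,20],50],[[0,0,0],[0,0,30],50],[[0,0,0],[0,0,30],50],[[0,0,0],[0,0,30],50],[[0,0,0],[0,0,30],50],[[0,0,0],[0,0,21],50],[[0,0,0],[0,0,0],50],[[0,0,0],[0,0,0],50],[[0,0,0],[0,0,0],50]]'
python3 - <<'E'
from m import *
s=telemetry.get_state(); print(s['tcp_pos'],s['ee_rot'],s['contact_force'],s['gripper_width'],Rq(s['ee_rot'])[:,0].round(3))
c=cam('wrist'); save(c,'w2.png')
E
```

```text
clock: 4.7
tcp_pos: [0.6027, -0.0399, 0.1409]
ee_rot: [0.001, 0.075, 0.997, 0.0]
contact_force: [-0.1, -0.4, -0.4]
gripper_width: 0.531
grip_force: 0.0
[ 0.60271074 -0.03986015  0.14094633] [1.31012611e-03 7.47790623e-02 9.97199265e-01 3.18355172e-05] [-0.06076056 -0.35537933 -0.39513567] 0.5310106896167609 [-0.989  0.149 -0.003]
```

View pics/w2.png

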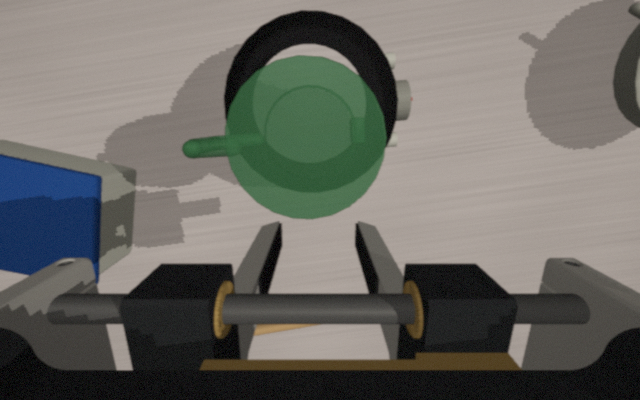

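The jug is centred at px (306,137) and the fingers at column 318, so the hand must go about 6 mm toward tool -y. I'll refit from this close view.

```bash
python3 - <<'E'
from m import *
c,o,j,b,s=measure('wrist',lim=225)
st=telemetry.get_state(); R=Rq(st['ee_rot']); p=np.array(st['tcp_pos'])
for n,q in (('jug',j),('seat',s)): print(n,((R.T@(np.r_[q,.14]-p))*1000).round(1))
cv2.imwrite('pics/v3.png',cv2.resize(o[0:240,160:480,::-1],(800,600),interpolation=0))
E
```

```text
wrist jug [ 0.5371 -0.0361] 0.076 base [ 0.5093 -0.0336] 0.327 seat [ 0.5178 -0.0341] 0.033 906
jug [65.4 -6.   0.8]
seat [84.6 -7.   0.7]
```

View pics/v3.png

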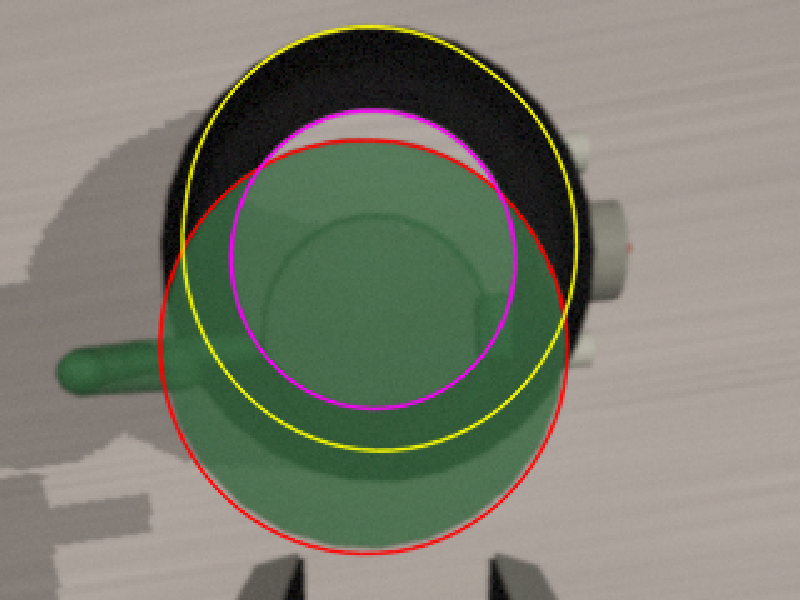

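```bash
python3 -m crank '[[[0,0,0],[0,-3.5,0],50],[[0,0,0],[0,-3,0],50],[[0,0,0],[5,0,0],50],[[0,0,0],[5,0,0],50],[[0,0,0],[5,0,0],50],[[0,0,0],[2,0,0],50],[[0,0,0],[2,0,0],50],[[0,0,0],[2,0,0],50],[[0,0,0],[2,0,0],50],[[0,0,0],[2,0,0],50],[[0,0,0],[2,0,0],50],[[0,0,0],[2,0,0],50],[[0,0,0],[2,0,0],50],[[0,0,0],[0,0,0],50],[[0,0,0],[0,0,0],50],[[0,0,0],[0,0,0],50]]'
python3 - <<'E'
from m import *
c,o,j,b,s=measure('wrist',lim=225)
st=telemetry.get_state(); R=Rq(st['ee_rot']); p=np.array(st['tcp_pos'])
for n,q in (('jug',j),('seat',s),('seat0',[.5178,-.0341])): print(n,((R.T@(np.r_[q,.14]-p))*1000).round(1))
save(c,'w3.png')
E
```

```text
clock: 6.4
tcp_pos: [0.5697, -0.0416, 0.1394]
ee_rot: [-0.0, 0.075, 0.997, 0.0]
contact_force: [-0.1, -0.1, -0.2]
gripper_width: 0.532
grip_force: 0.0
wrist jug [ 0.5268 -0.0358] 0.358 base [ 0.5214 -0.0282] 0.271 seat [ 0.5177 -0.0341] 0.038 728
jug [43.3 -0.6 -0.6]
seat [52.6 -0.4 -0.6]
seat0 [52.4 -0.3 -0.6]
```

```bash
python3 -m crank '[[[0,0,0],[2,0,0],50],[[0,0,0],[2,0,0],50],[[0,0,0],[2,0,0],50],[[0,0,0],[2,0,0],50],[[0,0,0],[1,0,0],50],[[0,0,0],[0,0,0],50],[[0,0,0],[0,0,0],50],[[0,0,0],[0,0,0],50]]'
python3 - <<'E'
from m import *
c,o,j,b,s=measure('wrist',x0=(.518,-.034),lim=250)
st=telemetry.get_state(); R=Rq(st['ee_rot']); p=np.array(st['tcp_pos'])
for n,q in (('jug',j),('seat0',[.5178,-.0341])): print(n,((R.T@(np.r_[q,.14]-p))*1000).round(1))
cv2.imwrite('pics/v4.png',cv2.resize(o[0:270,140:500,::-1],(800,600),interpolation=0))
E
```

```text
clock: 7.25
tcp_pos: [0.5608, -0.0403, 0.1394]
ee_rot: [-0.0, 0.075, 0.997, 0.0]
contact_force: [0.2, 0.1, 0.1]
gripper_width: 0.529
grip_force: 0.0
wrist jug [ 0.5185 -0.0343] 0.145 base [ 0.5321 -0.0527] 0.302 seat [ 0.5401 -0.0527] 0.0 0
jug [42.7 -0.5 -0.6]
seat0 [43.5 -0.3 -0.6]
```

View pics/v4.png

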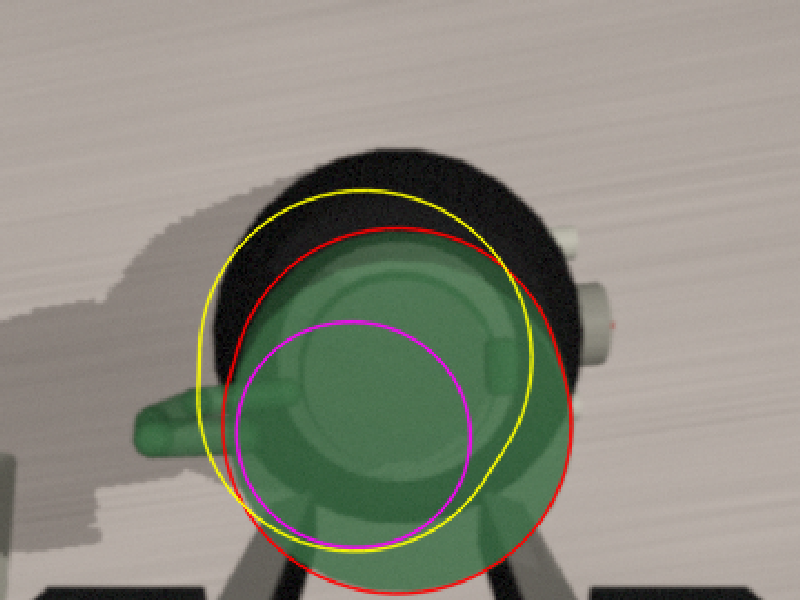

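The jug is now within about 1 mm of the seat centre. I'll nudge 1 mm more, back straight off, rise and check.

```bash
python3 -m crank '[[[0,0,0],[1,0,0],50],[[0,0,0],[0,0,0],50],[[0,0,0],[-2,0,0],50],[[0,0,0],[-5,0,0],50],[[0,0,0],[-15,0,0],50],[[0,0,0],[-20,0,0],50],[[0,0,0],[-5,0,-20],50],[[0,0,0],[0,0,-40],50],[[0,0,0],[0,0,-40],50],[[0,0,0],[0,0,-40],50],[[0,0,0],[0,0,-20],50],[[0,0,0],[0,0,0],50],[[0,0,0],[0,0,0],50]]'
python3 - <<'E'
from m import *
c,o,j,b,s=measure('wrist',x0=(.518,-.034),lim=220)
cv2.polylines(o,[np.round(sil(c,.5178,-.0341,[(.04,.112)])*16).astype(np.int32)],True,(0,255,255),1,cv2.LINE_AA,4)
cv2.imwrite('pics/v5.png',cv2.resize(o[30:190,200:400,::-1],(750,600),interpolation=0))
E
```

```text
clock: 8.6
tcp_pos: [0.6063, -0.0471, 0.299]
ee_rot: [-0.0, 0.075, 0.997, 0.0]
contact_force: [0.5, -0.1, -0.3]
gripper_width: 0.53
grip_force: 0.0
wrist jug [ 0.5191 -0.0336] 0.101 base [ 0.5165 -0.034 ] 0.013 seat [ 0.5115 -0.039 ] 0.0 0
```

View pics/v5.png

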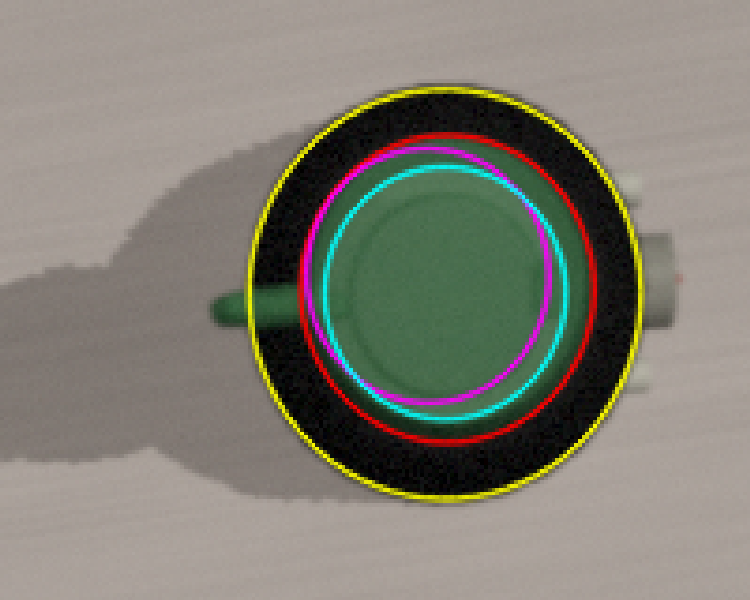

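The jug's outline is within 2–3 mm of both the base and the seat centre, and the hand is clear.

```bash
python3 -c "from cell import close_job; print(close_job())"
```

```text
the job is handed in; nothing more can be done
None
```

The jug now stands about 2 mm from the seat's centre by the last wrist-camera measurement (limit 7 mm); I pushed it about 20 mm with two fingertips, moved the hand clear, and handed the job in at about 9 s, with no verdict returned.

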